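Open the delivery chest by its pop-out T-handle

TASK

Open the aluminium delivery chest so the volunteers can unpack it: press the red release button with a light, steady push until the T-handle pops out, turn the handle counter-clockwise (seen from above) until you feel it come up against its stop, then lift the lid by the handle to half open or more and leave it standing open with the handle let go. How far the button and the handle must go differs from chest to chest, so go by feel: never lean hard on the button or the chest, never force the handle past its stop or wrench at a lid that is still latched, and leave the groceries and other things on the table where they are.

Things in the scene. Friction and masses are not known exactly. Their poses are not given: they have to be found in the camera images.
- chest: Low aluminium chest fixed to the table, 320 (x) x 440 (y) x 140 mm high, black carry handles at its ends, a flat lid. Origin: centre of its underside; x points from its front (the robot's side, free edge of the lid) to its hinges, y to its left, z up. Fingers may press on it, its lid or its button only lightly (under 25 N).
- dish_center (a point): Point on the lid's top face (140 mm above the table when shut), on the turning axis of the T-handle, at the middle of a 100 x 46 mm dish, 20 mm deep, long side along the lid's x. Moves with the lid; axes as the chest's when shut. 70 mm behind the lid's front edge.
- bar_center (a point): Centre of the black T-bar: round bar 14 mm thick, 84 mm long, lying along this point's x axis, on a 12 mm stem. Flush: it lies in the dish along the lid's x, 9 mm below the lid's face. Popped out: 21 mm above it (30 mm travel, pushed by a spring of about 6 N; it then stays out and has 1 mm of play). It turns about the lid's z.
- t_handle: The whole T-handle (bar, stem and the blade of its stem inside the lock). Origin: on its axis, 11 mm below bar_center; z along the stem, x along the bar.
- button_seat (a point): Point on the lid's face on the axis of the red round push button (21 mm across, in a steel collar 2 mm high), 76 mm behind dish_center along the lid's x. The button's top stands 9 to 17 mm above this point, differently on each chest. It moves straight down 6 mm, bottoms out hard, and springs back: 4 N to start, 7 to 12 N at the release, after about 4 to 5 mm.
- lid_hinge (a point): Middle of the lid's hinge axis, at the back (+x) of the chest, 120 mm above the table; the axis runs along the chest's y. dish_center lies 250 mm in front of it and 20 mm above it.
- handle_turn (a joint): Angle of the latch turned by the T-handle, rad: 0 latched, grows counter-clockwise seen from above. The handle has about 0.1 rad of play on it and cannot be turned past 0.5 rad until it is out. It drags with 0.1 to 0.25 N m; the hard stop lies between 0.95 and 1.45 rad, differently on each chest; the latch is free only within the last 0.1 rad before it. At the stop the moment climbs steeply; over 0.55 N m strains the lock (ease off before lifting).
- lid (a joint): Lid angle, rad: 0 shut, 1.35 fully open. Friction hinges hold the lid where it is left. Unlatched, lifting at the handle takes 8 to 15 N; a latched lid gives only 1 to 2 mm at the handle, and pulling at it with more than 35 N is too much. The front edge rises and the handle swings up and back about lid_hinge.
- tin: Red-banded food tin, 74 mm across, 85 mm high, left of the chest. Origin: centre of its underside. A bystander: leave it alone.
- milk_carton: White and blue gable-top carton 62 x 62 x 175 mm, upright, left of the chest. Origin: centre of its underside. A bystander: leave it alone.
- jam_jar: Amber jar with a yellow lid, 68 mm across, 95 mm high, right of the chest. Origin: centre of its underside. A bystander: leave it alone.
- pasta_box: Blue and red carton lying flat, 200 x 85 x 45 mm, right of the chest. Origin: centre of its underside. A bystander: leave it alone.
- baguette: Loaf 260 mm long, 60 mm thick, near the robot on its right. Origin: centre of its underside. A bystander: leave it alone.
- glasses_case: Red spectacle case, 65 x 160 x 32 mm, near the robot on its left. Origin: centre of its underside. A bystander: leave it alone.
Things that resemble listed ones, but are neither listed nor needed, are in the scene too. What is shaped like the t_handle but green or pink is not meant.

How it is judged (in metres and radians):
On the way, in this order (a step that is already met when the one before it is completed fails the run):
1. the T-handle has popped out (z of bar_center in the frame of dish_center above 0.015 m), for 0.2 s.
2. the handle has been turned to unlatch (value of joint handle_turn above 0.75 rad), for 0.2 s.
3. the lid has been lifted about half open (value of joint lid above 0.6 rad), for 0.2 s.
At the end, for the whole second after the job is handed in: The lid stands open by more than 0.6 rad and is at rest, with the T-handle still popped out (its bar more than 12 mm above the lid's face) (value of joint lid above 0.6 rad and velocity of joint lid between -0.05 and 0.05 rad/s and z of bar_center in the frame of dish_center above 0.012 m); the robot touches nothing.
It fails at once if the button or the chest is pressed by the fingers with more than 25 N (contact force between the fingers and chest above 25 N).
It fails at once if the handle is forced: pulled at while latched or turned hard against its stop, so that it bears on the lock with more than 65 N in all (contact force between t_handle and chest above 65 N).
It fails at once if a bystander is moved by more than 20 mm (distance of any of tin, milk_carton, jam_jar, pasta_box, baguette, glasses_case from where it was at the start of the episode above 0.02 m).
It also fails if it takes over 72 s, if anything falls off the work surface, if the arm or the gripper's body presses on something with over 40 N, if the wrist force passes 120 N, or if a joint passes its speed limit or range.

ROBOT

A 7-joint arm with a two-finger parallel gripper is mounted at the origin on the work surface. World frame = base frame: x ahead of the robot, y to its left, z up, the work surface at z = 0. Lengths are in m, angles in degrees, forces in N, time in s.
With the tool pointing down it reaches from about 0.425 to 0.95 m from the base axis. Payload 4.7 kg.
Tool frame: the origin (TCP) lies where the fingers leave the gripper's body, on its centre line; the fingertips stand 70 mm ahead of it and the grasp point (between the pads) lies 51 mm ahead of it (robot.tip_extent is the distance from the TCP to the fingertips, in m); z points along the fingers, y is the direction in which the jaws open and shut (so a half turn about z gives the same grasp; the last joint's range is limited). The gripper opens to 87 mm and grips with 3 to 60 N. Pads are 19 mm wide; open, the fingers measure 117 mm over their backs; the gripper's body (75 mm by 190 mm) begins 51 mm behind the grasp point.
Start: joints at [-74.25, 26.849, -2.785, 87.806, 1.381, 65.374, -4.715], TCP at [0.202, 0.644, 0.292] pointing down, gripper open.
Joint ranges: [-148.3, 148.3], [-19.14, 114.17], [-79.39, 73.82], [5.75, 140.21], [-59.74, 239.74], [12.07, 113.84], [-152.46, 152.46]. Speed limits (degrees/s): [147.25, 147.25, 180, 180, 180, 180, 180].

INTERFACE

Orientations are given as [roll, pitch, yaw] about the fixed x, y, z axes, in that order (R = Rz(yaw) Ry(pitch) Rx(roll)).
In Python, from plant import robot, viewer gives the robot as it stands. The module is installed in compiled form; this text tells all that it offers.
- The arm moves only by the tool arm_command, never from a script. Its arguments are lists of equal length, an entry for each row: "travel": the shift along the tool's x, y, z in m, a list of three; "rot": the turn, a rotation vector about the tool's x, y, z in rad, a list of three. In form: {"travel": [[dx, dy, dz], ...], "rot": [[rx, ry, rz], ...]}. A call has 1 to 12 rows; each row is the pose to reach, as a shift and turn from the pose commanded when the call began, along the tool's axes at that moment; what a row does not reach only later rows make up. A row lasts 1/12 s, in which the tool goes at most 41.7 mm and 7.16 degrees, less where a joint would pass 70% of its speed; a pose out of reach is approached as far as the arm can. A call with a gripper value outside its range is refused whole. "grip" is the finger opening in m, from 0 to 0.087, set as the call begins (left out, the last holds). The fingers move at their own pace and stop on an object; "newtons" is the grip in N (left out, the last holds). Time passes only in rows, so rows that repeat a pose let the fingers close. It gives the time, the measured TCP pose, the force and the opening at its end, in the units of the state.
- robot.get_state(): the state, without advancing time (a new reading comes with each control period).
- viewer.grab_frame(name): name is "side" or "top" or "wrist"; returns a dict with "frame" (480x640x3 uint8, red, green, blue), "fx", "fy", "cx", "cy" (pixels), "cam_to_world" (4x4, takes a point from camera to world coordinates). Camera axes: x right, y up, looking along -z (the intrinsics and any distortion apply to the point x, -y, -z); pixel columns grow to the right and rows downward; lengths in m; the calibration is good to about 2 mm. A picture is of the moment at which its call begins. There is no depth.
- robot.close_job(): hands the job in, once; it reports no verdict.
The state is a dict: "clock": time; "joints": joint angles; "qvel": joint speeds; "effort": joint torques, N m; "tcp_pos": TCP position; "tcp_rot": TCP orientation; "wrist_force": force on the tool from outside, world axes, zero at the start; "moment": the same for the moment, N m; "grip_width": finger opening in m.
Only numpy, scipy, OpenCV 4.12 (cv2) and the standard library are available. Lean on these libraries where they do the work, as an engineer would, in place of code of your own. Each camera call takes 0.05 s, during which the arm holds its last target.

## Working session

There is one attempt and no reset: what is moved stays moved. The work goes in short steps, Python scripts to look and compute and a tool call to move; the robot and the scene stay as the last step left them, time stands still between calls to the robot, and variables do not carry over. Pictures are saved under pics/ and viewed, and the job is handed in when it is done.

Besides the shell and the picture viewer there is one more tool, called after "Request:" in YAML: its name, and indented under it one key for each argument. arm_command: Moves the arm, as the interface text tells. Its arguments: {"type":"object","properties":{"travel":{"type":"array"},"rot":{"type":"array"},"grip":{"type":"number"},"newtons":{"type":"number"}},"required":["travel","rot"]}

```bash
mkdir -p pics; ls
cat > h.py <<'E'
import numpy as np, cv2
from plant import robot, viewer
from scipy.spatial.transform import Rotation as R
def grab(n,f):
    d=viewer.grab_frame(n); cv2.imwrite(f'pics/{f}.png',d['frame'][:,:,::-1]); np.save(f'pics/{f}.npy',{k:d[k] for k in d},allow_pickle=True); return d
def load(f): return np.load(f'pics/{f}.npy',allow_pickle=True).item()
def ray(d,u,v):
    T=np.array(d['cam_to_world']); r=T[:3,:3]@np.array([(u-d['cx'])/d['fx'],-(v-d['cy'])/d['fy'],-1]); return T[:3,3],r
def atz(d,u,v,z):
    o,r=ray(d,u,v); return o+r*(z-o[2])/r[2]
def tri(obs):
    A=np.zeros((3,3));b=np.zeros(3)
    for d,u,v in obs:
        o,r=ray(d,u,v); r=r/np.linalg.norm(r); P=np.eye(3)-np.outer(r,r); A+=P;b+=P@o
    return np.linalg.solve(A,b)
def proj(d,p):
    T=np.array(d['cam_to_world']); q=T[:3,:3].T@(np.array(p)-T[:3,3]); return d['cx']+d['fx']*q[0]/-q[2], d['cy']-d['fy']*q[1]/-q[2]
def crop(f,u,v,w,s):
    im=cv2.imread(f'pics/{f}.png'); h=int(w*.75); u0=max(0,int(u-w/2));v0=max(0,int(v-h/2))
    c=im[v0:v0+h,u0:u0+w]; cv2.imwrite(f'pics/{f}_c{u}_{v}.png',cv2.resize(c,None,fx=s,fy=s,interpolation=cv2.INTER_CUBIC)); print('origin',u0,v0,'scale',s)
E
python3 - <<'E'
from h import *
np.set_printoptions(precision=4,suppress=True)
for n in ['side','top','wrist']:
    d=grab(n,n+'0'); print({k:d[k] for k in d if k!='frame'})
print(robot.get_state(), robot.tip_extent)
E
```

```text
pics
{'fx': 534.6063040938186, 'fy': 534.6063040938186, 'cx': 327.50616826474675, 'cy': 245.75145853566997, 'cam_to_world': array([[ 0.9895,  0.1042, -0.1003,  0.3694],
       [-0.1445,  0.6826, -0.7163, -0.9045],
       [-0.0061,  0.7233,  0.6905,  1.0598],
       [ 0.    ,  0.    ,  0.    ,  1.    ]])}
{'fx': 529.8334605385967, 'fy': 529.8334605385967, 'cx': 327.60101748047936, 'cy': 239.9287781867858, 'cam_to_world': array([[ 0.016 ,  0.9883, -0.1519,  0.3432],
       [-0.9998,  0.014 , -0.0145,  0.0565],
       [-0.0122,  0.1521,  0.9883,  1.2609],
       [ 0.    ,  0.    ,  0.    ,  1.    ]])}
{'fx': 406.9790127869228, 'fy': 406.9790127869228, 'cx': 322.5867074261942, 'cy': 235.60334473060496, 'cam_to_world': array([[ 0.2991, -0.9228, -0.2428,  0.1357],
       [ 0.9542,  0.289 ,  0.0773,  0.6645],
       [-0.0012, -0.2548,  0.967 ,  0.3844],
       [ 0.    ,  0.    ,  0.    ,  1.    ]])}
{'clock': 0.15, 'joints': array([-74.2483,  26.887 ,  -2.7855,  87.8552,   1.3811,  65.3745,
        -4.7135]), 'qvel': array([-0.0077, -0.1441,  0.0549, -0.2204, -0.1257,  0.0488, -0.0015]), 'effort': array([  0.0006, -50.8429,  -0.0808, -23.642 ,  -0.0614,   0.0356,
         0.0001]), 'tcp_pos': array([0.2018, 0.6438, 0.2915]), 'tcp_rot': array([-179.9169,    0.0022,  162.5969]), 'wrist_force': array([ 0.496 , -0.7888,  0.3622]), 'moment': array([-0.03  ,  0.0238, -0.0288]), 'grip_width': 0.08690487984843726} 0.0697
```

View pics/top0.png

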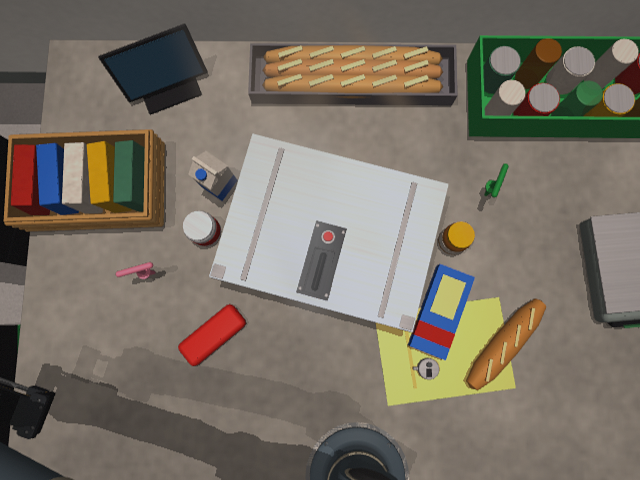

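View pics/side0.png

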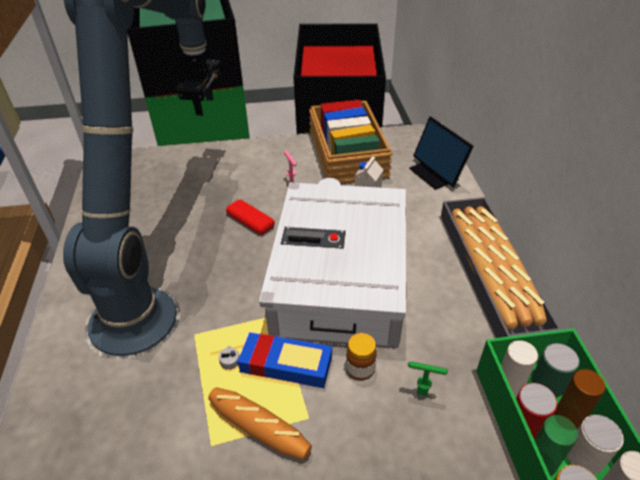

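View pics/wrist0.png

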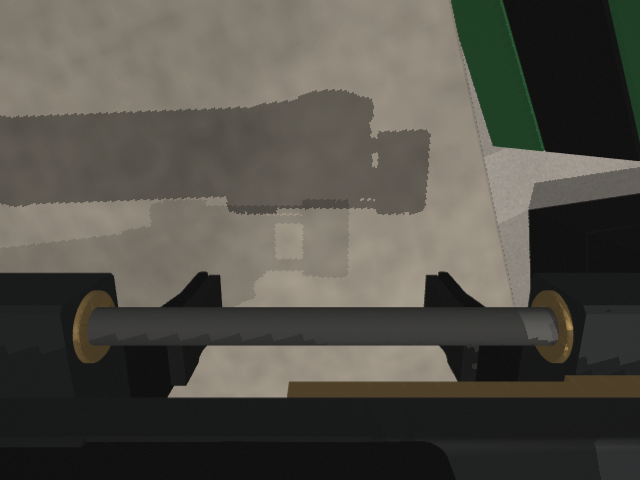

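Run:
```python
from h import *
crop('top0',322,258,100,8); crop('side0',315,238,100,8)
```

```text
origin 272 220 scale 8
origin 265 200 scale 8
```

View pics/top0_c322_258.png

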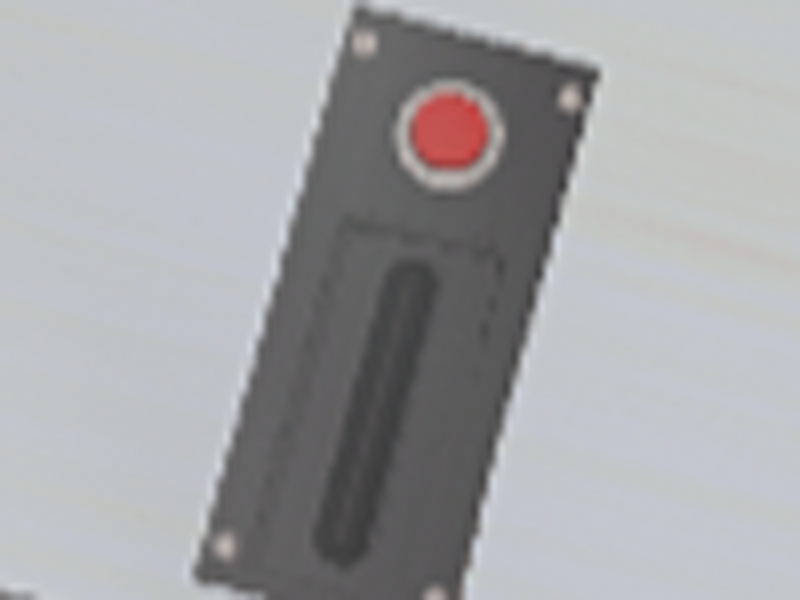

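View pics/side0_c315_238.png

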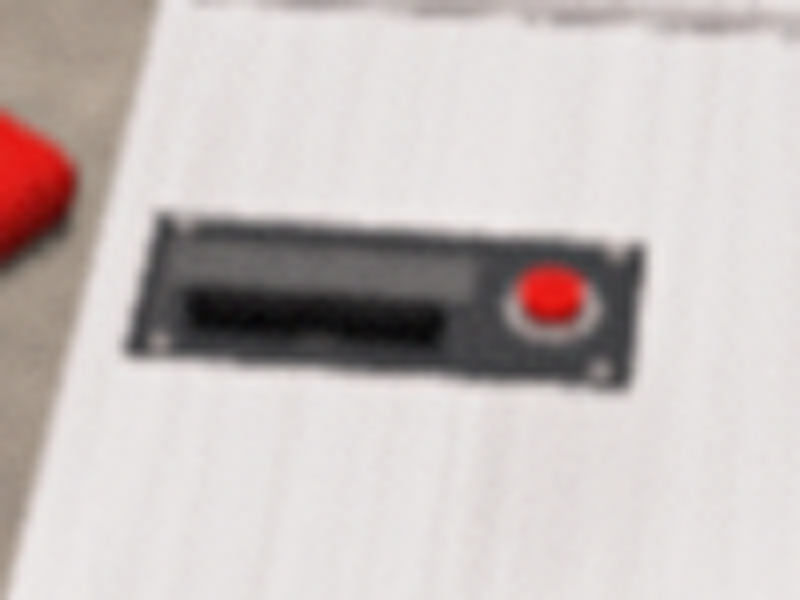

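Run:
```python
from h import *
np.set_printoptions(precision=4,suppress=True)
t=load('top0');s=load('side0')
T=lambda u,v:(t,272+u/8-.5,220+v/8-.5)
S=lambda u,v:(s,265+u/8-.5,200+v/8-.5)
P={}
for n,a,b in [('A',(357,8),(642,240)),('B',(600,70),(628,388)),('C',(197,580),(160,212)),('btn',(449,130),(552,292)),('collar',(449,135),(552,305)),('scrA',(364,42),(617,250)),('scrB',(569,97),(601,369)),('scrC',(225,545),(183,228))]:
    p=tri([T(*a),S(*b)]); P[n]=p
    print(n,p,np.subtract(proj(t,p),T(*a)[1:]),np.subtract(proj(s,p),S(*b)[1:]))
for z in (.131,):
    a=atz(*T(412,262),z);b=atz(*T(342,565),z); c=(a+b)/2; d=a-b; print('bar',a,b,c,np.linalg.norm(d),np.degrees(np.arctan2(d[1],d[0])))
for n,a,b in[('C->A',P['C'],P['A']),('sc',P['scrC'],P['scrA'])]:
    d=b-a; print(n,np.degrees(np.arctan2(d[1],d[0])),np.linalg.norm(d))
d=P['A']-P['B'];print(np.degrees(np.arctan2(d[1],d[0])),np.linalg.norm(d))
print('collar z .142',atz(*T(449,135),.142),'btn at .153',atz(*T(449,130),.153))
# lid corners
for u,v in [(254,135),(447,183),(405,327),(212,277)]: print(atz(t,u,v,.14))
```

```text
A [0.5556 0.0982 0.1446] [-0.0095  0.4083] [ 0.3327 -0.0792]
B [0.54   0.0329 0.1432] [-0.0078  0.3483] [ 0.2941 -0.0673]
C [0.4033 0.1374 0.1423] [ 0.0003 -0.0505] [-0.0405  0.0062]
btn [0.5223 0.0729 0.1495] [-0.0055  0.2899] [ 0.2393 -0.0527]
collar [0.5221 0.073  0.1438] [-0.0035  0.182 ] [ 0.1506 -0.033 ]
scrA [0.5469 0.0962 0.1432] [-0.0063  0.2799] [ 0.2286 -0.0532]
scrB [0.5326 0.0411 0.1445] [-0.0048  0.2214] [ 0.1862 -0.0418]
scrC [0.4114 0.1303 0.1408] [-0.002   0.5857] [ 0.4721 -0.0756]
bar [0.4899 0.0825 0.131 ] [0.4084 0.0998 0.131 ] [0.4491 0.0912 0.131 ] 0.083292398395885 -11.922952592976666
C->A -14.449783469886793 0.15732735628710337
sc -14.14709917805137 0.13984313062061512
76.57419794387326 0.06716530387421503
collar z .142 [0.5228 0.073  0.142 ] btn at .153 [0.5224 0.0729 0.153 ]
[0.7479 0.2395 0.14  ]
[ 0.6441 -0.1842  0.14  ]
[ 0.3341 -0.0913  0.14  ]
[0.4323 0.3172 0.14  ]
```

Candidates in the top view are the black bar in the dish (318,272), a pink T (138,270) and a green T (497,180). The crop shows the black bar lying in the dish, with the red button at (328,236). So the black bar is the handle, and chest yaw is about -13.8°. Moving over now.

Request:
arm_command:
  travel:
    - [-0.02,-0.019,0]
    - [-0.04,-0.037,0]
    - [-0.06,-0.056,0]
    - [-0.08,-0.075,0]
    - [-0.1,-0.093,0]
    - [-0.12,-0.112,0]
    - [-0.14,-0.131,0]
    - [-0.16,-0.149,0]
    - [-0.18,-0.168,0]
    - [-0.2,-0.187,0]
    - [-0.22,-0.205,0]
    - [-0.24,-0.224,0]
  rot:
    - [0,0,0.117]
    - [0,0,0.234]
    - [0,0,0.351]
    - [0,0,0.468]
    - [0,0,0.585]
    - [0,0,0.702]
    - [0,0,0.819]
    - [0,0,0.936]
    - [0,0,1.053]
    - [0,0,1.17]
    - [0,0,1.287]
    - [0,0,1.4]
  grip: 0.0
  newtons: 20

```text
clock: 1.15
tcp_pos: [0.3642, 0.3573, 0.2921]
tcp_rot: [-180.0, -0.0, 82.1]
wrist_force: [-0.1, -0.2, -0.6]
grip_width: 0.0147
```

```bash
cat >> h.py <<'E'
def rel(p=None,rpy=None):
    s=robot.get_state(); M=R.from_euler('xyz',s['tcp_rot'],degrees=True)
    print('t',round(s['clock'],2),'pos',s['tcp_pos'],'rpy',s['tcp_rot'],'F',s['wrist_force'],'M',s['moment'],'g',round(s['grip_width'],4),'q',s['joints'])
    if p is not None: print('travel',M.inv().apply(np.array(p)-s['tcp_pos']))
    if rpy is not None: print('rot',(M.inv()*R.from_euler('xyz',rpy,degrees=True)).as_rotvec())
np.set_printoptions(precision=4,suppress=True)
E
python3 -c "
from h import *
rel([.5225,.073,.25],[180,0,-13.8])"
```

```text
t 1.15 pos [0.3642 0.3573 0.2921] rpy [-179.9858   -0.0005   82.0652] F [-0.0895 -0.1827 -0.6435] M [-0.1138  0.043  -0.0208] g 0.0147 q [-64.4769  11.4121  17.7982 110.7959  -4.086   58.3978 -52.7996]
travel [-0.2598  0.196   0.0421]
rot [-0.0002  0.0002  1.6732]
```

Request:
arm_command:
  travel:
    - [-0.022,0.016,0.0]
    - [-0.043,0.033,0.0]
    - [-0.065,0.049,0.0]
    - [-0.087,0.065,0.0]
    - [-0.108,0.082,0.0]
    - [-0.13,0.098,0.0]
    - [-0.152,0.114,0.0]
    - [-0.173,0.131,0.0]
    - [-0.195,0.147,0.0]
    - [-0.217,0.163,0.0]
    - [-0.238,0.18,0.0]
    - [-0.26,0.196,0.0]
  rot:
    - [0,0,0.117]
    - [0,0,0.234]
    - [0,0,0.351]
    - [0,0,0.468]
    - [0,0,0.585]
    - [0,0,0.702]
    - [0,0,0.819]
    - [0,0,0.936]
    - [0,0,1.053]
    - [0,0,1.17]
    - [0,0,1.287]
    - [0,0,1.4]

```text
clock: 2.15
tcp_pos: [0.5241, 0.0739, 0.2922]
tcp_rot: [-180.0, -0.0, 1.9]
wrist_force: [1.0, 1.0, 0.5]
grip_width: 0.0003
```

```bash
python3 -c "
from h import *
grab('wrist','w1')
rel([.5225,.073,.25],[180,0,-13.8])"
```

```text
t 2.2 pos [0.5262 0.0679 0.2927] rpy [179.7707  -0.1829   1.2019] F [ 1.8862 -3.9448  0.5293] M [-0.4113 -0.0653 -0.0358] g 0.0005 q [-45.5666  15.3728  40.9308 109.2925 -11.3684  59.307  -88.6335]
travel [-0.0037 -0.0053  0.0427]
rot [ 0.0036 -0.0037  0.2618]
```

View pics/w1.png

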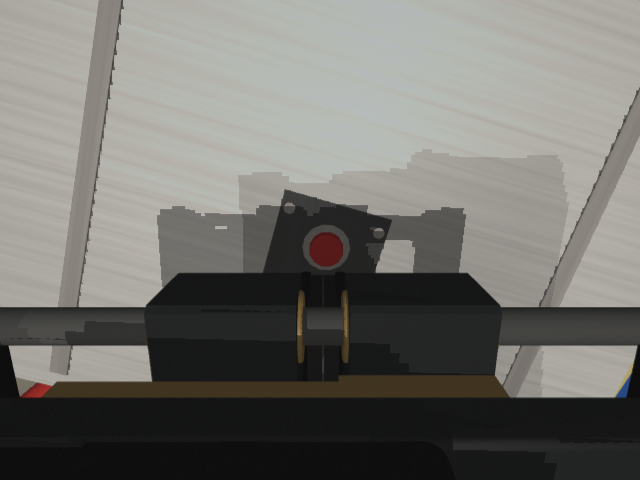

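Button at (326,250) in the wrist view, with the plate behind the fingers. Aligning yaw and descending to just above it.

Request:
arm_command:
  travel:
    - [-0.001,0,0.01]
    - [-0.002,0,0.02]
    - [-0.002,0,0.03]
    - [-0.002,0,0.04]
    - [-0.002,0,0.045]
    - [-0.002,0,0.045]
    - [-0.002,0,0.045]
  rot:
    - [0,0,0.07]
    - [0,0,0.14]
    - [0,0,0.2]
    - [0,0,0.24]
    - [0,0,0.272]
    - [0,0,0.272]
    - [0,0,0.272]

```text
clock: 2.78
tcp_pos: [0.5217, 0.0749, 0.2471]
tcp_rot: [180.0, 0.0, -13.4]
wrist_force: [0.2, -0.7, 0.2]
grip_width: 0.0005
```

```bash
python3 -c "
from h import *
d=grab('wrist','w2');grab('top','t2')
rel([.5225,.073,.25],[180,0,-13.8])
w1=load('w1')
print(proj(d,[.5225,.073,.15]),proj(w1,[.5225,.073,.15]), proj(w1,[.5225,.073,.142]))
"
```

```text
t 2.88 pos [0.522  0.0749 0.2477] rpy [-179.9659   -0.0471  -13.3747] F [ 0.0463 -0.1531  0.0356] M [-0.0417  0.1885 -0.0264] g 0.0004 q [-46.7439  18.8745  42.4389 112.6078 -15.6333  54.2051 -99.9695]
travel [ 0.0009  0.0017 -0.0023]
rot [-0.0006 -0.0008  0.0074]
(np.float64(326.03785695499715), np.float64(270.9922497619264)) (np.float64(324.1229270736924), np.float64(250.23409101192152)) (np.float64(324.0879191465974), np.float64(246.5170497894686))
```

View pics/w2.png

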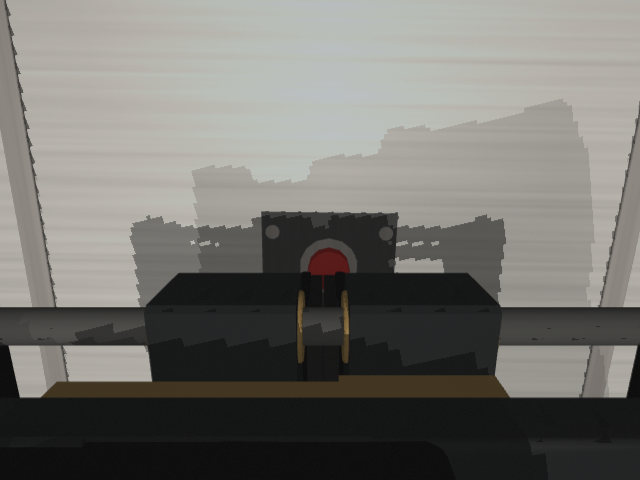

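Request:
arm_command:
  travel:
    - [0,0.001,0.006]
    - [0.0005,0.002,0.012]
    - [0.0005,0.002,0.016]
    - [0.0005,0.002,0.018]
    - [0.0005,0.002,0.018]
  rot:
    - [0,0,0]
    - [0,0,0]
    - [0,0,0]
    - [0,0,0]
    - [0,0,0]

```text
clock: 3.3
tcp_pos: [0.5213, 0.0726, 0.2285]
tcp_rot: [180.0, 0.1, -13.4]
wrist_force: [-0.5, 0.7, -0.2]
grip_width: 0.0005
```

Request:
arm_command:
  travel:
    - [0,0,0.001]
    - [0,0,0.002]
    - [0,0,0.002]
  rot:
    - [0,0,0]
    - [0,0,0]
    - [0,0,0]

```text
clock: 3.55
tcp_pos: [0.5217, 0.0728, 0.2272]
tcp_rot: [-180.0, 0.0, -13.4]
wrist_force: [0.3, 0.1, -0.5]
grip_width: 0.0003
```

Request:
arm_command:
  travel:
    - [0,0,0.001]
    - [0,0,0.002]
    - [0,0,0.002]
  rot:
    - [0,0,0]
    - [0,0,0]
    - [0,0,0]

```text
clock: 3.8
tcp_pos: [0.5216, 0.0728, 0.2251]
tcp_rot: [180.0, 0.0, -13.4]
wrist_force: [-0.4, -0.8, -0.3]
grip_width: 0.0003
```

Request:
arm_command:
  travel:
    - [0,0,0.001]
    - [0,0,0.002]
    - [0,0,0.002]
  rot:
    - [0,0,0]
    - [0,0,0]
    - [0,0,0]

```text
clock: 4.05
tcp_pos: [0.5216, 0.0728, 0.223]
tcp_rot: [180.0, 0.0, -13.4]
wrist_force: [-0.5, 0.3, -0.8]
grip_width: 0.0004
```

Tip is at about 0.153 m with no contact yet. Continuing in small steps.

Request:
arm_command:
  travel:
    - [0,0,0.001]
    - [0,0,0.0015]
    - [0,0,0.0015]
  rot:
    - [0,0,0]
    - [0,0,0]
    - [0,0,0]

```text
clock: 4.3
tcp_pos: [0.5216, 0.0728, 0.2216]
tcp_rot: [180.0, 0.0, -13.4]
wrist_force: [0.5, 0.6, 0.5]
grip_width: 0.0005
```

Request:
arm_command:
  travel:
    - [0,0,0.001]
    - [0,0,0.0015]
    - [0,0,0.0015]
  rot:
    - [0,0,0]
    - [0,0,0]
    - [0,0,0]

```text
clock: 4.55
tcp_pos: [0.5216, 0.0728, 0.2201]
tcp_rot: [180.0, 0.0, -13.4]
wrist_force: [0.6, -0.6, 0.6]
grip_width: 0.0005
```

Request:
arm_command:
  travel:
    - [0,0,0.001]
    - [0,0,0.0015]
    - [0,0,0.0015]
  rot:
    - [0,0,0]
    - [0,0,0]
    - [0,0,0]

```text
clock: 4.8
tcp_pos: [0.5218, 0.0727, 0.2189]
tcp_rot: [-180.0, -0.0, -13.4]
wrist_force: [-0.5, 0.5, 1.7]
grip_width: 0.0004
```

Request:
arm_command:
  travel:
    - [0,0,0.0005]
    - [0,0,0.001]
    - [0,0,0.001]
  rot:
    - [0,0,0]
    - [0,0,0]
    - [0,0,0]

```text
clock: 5.05
tcp_pos: [0.5219, 0.0727, 0.2183]
tcp_rot: [-180.0, 0.0, -13.4]
wrist_force: [-3.0, 0.1, 5.7]
grip_width: 0.0001
```

Request:
arm_command:
  travel:
    - [0,0,0.0005]
    - [0,0,0.001]
    - [0,0,0.001]
  rot:
    - [0,0,0]
    - [0,0,0]
    - [0,0,0]

```text
clock: 5.3
tcp_pos: [0.5219, 0.0727, 0.2174]
tcp_rot: [-180.0, -0.0, -13.4]
wrist_force: [-2.2, 0.2, 7.2]
grip_width: 0.0007
```

Request:
arm_command:
  travel:
    - [0,0,0.0005]
    - [0,0,0.001]
    - [0,0,0.001]
  rot:
    - [0,0,0]
    - [0,0,0]
    - [0,0,0]

```text
clock: 5.55
tcp_pos: [0.5219, 0.0727, 0.2164]
tcp_rot: [-180.0, 0.0, -13.4]
wrist_force: [-1.1, -0.8, 7.2]
grip_width: 0.0003
```

Request:
arm_command:
  travel:
    - [0,0,0.0005]
    - [0,0,0.001]
    - [0,0,0.001]
  rot:
    - [0,0,0]
    - [0,0,0]
    - [0,0,0]

```text
clock: 5.8
tcp_pos: [0.5219, 0.0727, 0.2154]
tcp_rot: [-180.0, 0.0, -13.4]
wrist_force: [-1.3, -0.6, 7.1]
grip_width: 0.0006
```

Request:
arm_command:
  travel:
    - [0,0,0.0003]
    - [0,0,0.0006]
    - [0,0,0.0006]
  rot:
    - [0,0,0]
    - [0,0,0]
    - [0,0,0]

```text
clock: 6.05
tcp_pos: [0.5219, 0.0727, 0.2147]
tcp_rot: [-180.0, -0.0, -13.4]
wrist_force: [-2.4, -0.4, 6.4]
grip_width: 0.0005
```

```bash
python3 -c "
from h import *
grab('top','t3');rel();crop('t3',322,258,100,8)"
```

```text
t 6.1 pos [0.5218 0.0727 0.2147] rpy [-179.9602   -0.0028  -13.4219] F [-2.4669  0.1521  6.5724] M [-0.0558  0.5331 -0.0255] g 0.0007 q [-44.9081  21.4752  41.0027 114.4736 -18.2054  50.4253 -97.5266]
origin 272 220 scale 8
```

View pics/t3.png

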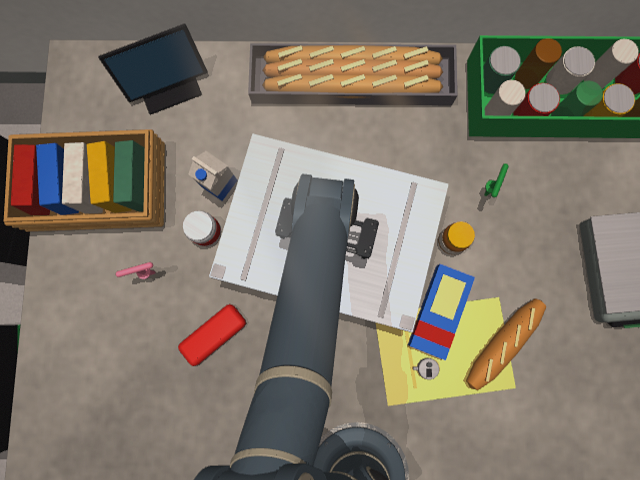

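The arm hides the handle in the top view, so I'm checking from the side.

```bash
python3 -c "
from h import *
grab('side','s3');crop('s3',315,238,100,8)"
```

```text
origin 265 200 scale 8
```

View pics/s3_c315_238.png

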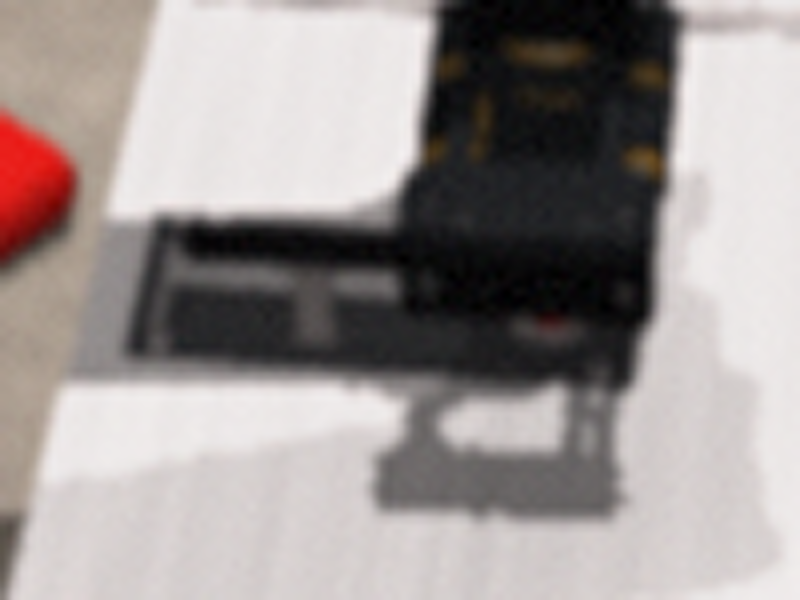

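Popped out: the bar now stands above the dish on its stem. Raising, opening, and moving over the bar.

Request:
arm_command:
  travel:
    - [0,0,-0.01]
    - [0,0,-0.03]
    - [0,0,-0.045]
    - [-0.01,0,-0.05]
    - [-0.03,0,-0.05]
    - [-0.045,0,-0.05]
    - [-0.06,0,-0.05]
    - [-0.07,0,-0.05]
    - [-0.075,0,-0.05]
    - [-0.075,0,-0.05]
    - [-0.075,0,-0.05]
  rot:
    - [0,0,0]
    - [0,0,0]
    - [0,0,0]
    - [0,0,0]
    - [0,0,0]
    - [0,0,0]
    - [0,0,0]
    - [0,0,0]
    - [0,0,0.007]
    - [0,0,0.007]
    - [0,0,0.007]
  grip: 0.05

```text
clock: 7.07
tcp_pos: [0.4487, 0.0903, 0.2642]
tcp_rot: [-180.0, -0.0, -13.8]
wrist_force: [0.7, -0.3, -0.4]
grip_width: 0.0495
```

```bash
python3 -c "
from h import *
grab('wrist','w4');grab('side','s4');rel([.4487,.0911,.2185],[180,0,-13.8]);crop('s4',315,238,100,8)
for n in ('w4','s4'):
  for x in (-.042,0,.042):
    c=np.radians(-13.8);print(n,x,proj(load(n),[.4487+x*np.cos(c),.0911+x*np.sin(c),.161]))"
```

```text
t 7.17 pos [0.4492 0.0901 0.2642] rpy [179.9989  -0.0381 -13.836 ] F [-0.1299 -0.6498 -0.1581] M [-0.0491  0.1439  0.0055] g 0.0497 q [ -55.5774    9.3963   44.1362  119.8902   -8.1007   53.5777 -110.8374]
travel [-0.0008 -0.0009  0.0457]
rot [ 0.     -0.0007 -0.0006]
origin 265 200 scale 8
w4 -0.042 (np.float64(321.3161841664651), np.float64(343.7031343617414))
w4 0 (np.float64(321.2626941966191), np.float64(269.6285392709555))
w4 0.042 (np.float64(321.20339620230806), np.float64(187.51080895749735))
s4 -0.042 (np.float64(287.0848303303465), np.float64(229.72711469908302))
s4 0 (np.float64(303.6490504397651), np.float64(230.72194966040334))
s4 0.042 (np.float64(320.2895856990428), np.float64(231.72136805388374))
```

View pics/w4.png

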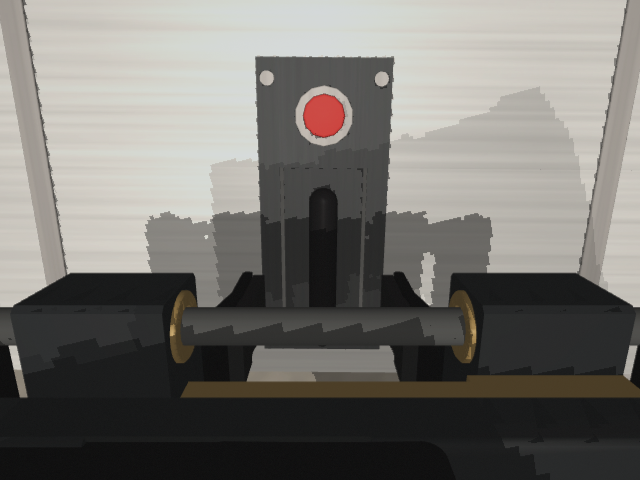

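View pics/s4_c315_238.png

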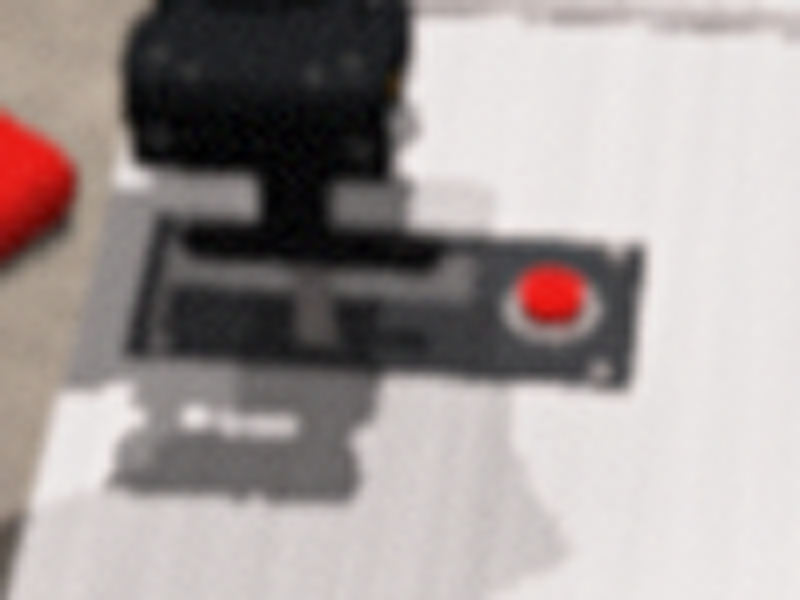

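Bar axis is at u≈323 in the wrist view, between the fingers. In the side view its ends are at (288,230.5) and (320.5,231.5), which matches 0.161 m height. Descending, then closing gently.

Request:
arm_command:
  travel:
    - [0,0,0.01]
    - [0,0,0.025]
    - [0,0,0.038]
    - [0,0,0.044]
    - [0,0,0.0455]
    - [0,0,0.0455]
  rot:
    - [0,0,0]
    - [0,0,0]
    - [0,0,0]
    - [0,0,0]
    - [0,0,0]
    - [0,0,0]

```text
clock: 7.67
tcp_pos: [0.4488, 0.0898, 0.2181]
tcp_rot: [179.9, 0.0, -13.9]
wrist_force: [0.2, 0.4, 0.4]
grip_width: 0.0501
```

Request:
arm_command:
  travel:
    - [0,0,0]
    - [0,0,0]
    - [0,0,0]
    - [0,0,0]
    - [0,0,0]
    - [0,0,0]
    - [0,0,0]
    - [0,0,0]
  rot:
    - [0,0,0]
    - [0,0,0]
    - [0,0,0]
    - [0,0,0]
    - [0,0,0]
    - [0,0,0]
    - [0,0,0]
    - [0,0,0]
  grip: 0.008
  newtons: 15

```text
clock: 8.33
tcp_pos: [0.4488, 0.0903, 0.2188]
tcp_rot: [-180.0, -0.0, -13.8]
wrist_force: [-0.3, 0.4, 1.2]
grip_width: 0.0135
```

```bash
python3 -c "
from h import *
rel([.4487,.0911,.2185],[180,0,-13.8])"
```

```text
t 8.33 pos [0.4488 0.0903 0.2188] rpy [-179.9736   -0.0024  -13.8204] F [-0.3031  0.3877  1.219 ] M [ 0.0713  0.2584 -0.0289] g 0.0135 q [ -53.0401   13.8902   42.7423  122.7516  -12.7662   47.6561 -106.2895]
travel [-0.0003 -0.0008  0.0003]
rot [-0.0005 -0.     -0.0004]
```

Request:
arm_command:
  travel:
    - [0,0,0]
    - [0,0,0]
    - [0,0,0]
    - [0,0,0]
    - [0,0,0]
    - [0,0,0]
  rot:
    - [0,0,-0.06]
    - [0,0,-0.13]
    - [0,0,-0.2]
    - [0,0,-0.27]
    - [0,0,-0.34]
    - [0,0,-0.4]

```text
clock: 8.83
tcp_pos: [0.4488, 0.0904, 0.2188]
tcp_rot: [-180.0, -0.0, 9.2]
wrist_force: [-0.5, 2.5, 0.2]
grip_width: 0.0136
```

```bash
python3 -c "
from h import *
rel()"
```

```text
t 8.83 pos [0.4488 0.0904 0.2188] rpy [-179.9532   -0.0141    9.2384] F [-0.4646  2.4526  0.1755] M [ 0.1262  0.1817 -0.2476] g 0.0136 q [-49.0832  13.1881  37.8309 122.5801 -11.0129  47.4488 -85.2581]
```

Request:
arm_command:
  travel:
    - [0,0,0]
    - [0,0,0]
    - [0,0,0]
    - [0,0,0]
    - [0,0,0]
    - [0,0,0]
  rot:
    - [0,0,-0.06]
    - [0,0,-0.13]
    - [0,0,-0.2]
    - [0,0,-0.27]
    - [0,0,-0.34]
    - [0,0,-0.4]

```text
clock: 9.33
tcp_pos: [0.4489, 0.0905, 0.2187]
tcp_rot: [-180.0, -0.0, 32.2]
wrist_force: [-0.4, 0.2, 1.6]
grip_width: 0.0132
```

```bash
python3 -c "
from h import *
rel()"
```

```text
t 9.33 pos [0.4489 0.0905 0.2187] rpy [-179.961    -0.0395   32.1559] F [-0.3601  0.198   1.6446] M [ 0.1755  0.1624 -0.1906] g 0.0132 q [-45.3635  12.6842  33.3107 122.4123  -9.5114  47.3063 -64.0648]
```

Request:
arm_command:
  travel:
    - [0,0,0]
    - [0,0,0]
    - [0,0,0]
    - [0,0,0]
  rot:
    - [0,0,-0.04]
    - [0,0,-0.08]
    - [0,0,-0.12]
    - [0,0,-0.12]

```text
clock: 9.67
tcp_pos: [0.4488, 0.0905, 0.2187]
tcp_rot: [-180.0, -0.0, 38.9]
wrist_force: [-1.3, 1.5, 0.7]
grip_width: 0.0134
```

```bash
python3 -c "
from h import *
rel()"
```

```text
t 9.67 pos [0.4488 0.0905 0.2187] rpy [-179.9669   -0.0432   38.8945] F [-1.3156  1.534   0.7026] M [ 0.2208  0.1412 -0.1136] g 0.0134 q [-44.2952  12.5601  32.0266 122.3656  -9.0985  47.2754 -57.7963]
```

Request:
arm_command:
  travel:
    - [0,0,0]
    - [0,0,0]
    - [0,0,0]
  rot:
    - [0,0,-0.03]
    - [0,0,-0.06]
    - [0,0,-0.06]

```text
clock: 9.92
tcp_pos: [0.4489, 0.0904, 0.2187]
tcp_rot: [-180.0, -0.0, 42.3]
wrist_force: [-0.2, 1.1, 1.2]
grip_width: 0.0135
```

```bash
python3 -c "
from h import *
rel()"
```

```text
t 9.92 pos [0.4489 0.0904 0.2187] rpy [-179.9809   -0.0416   42.2805] F [-0.2255  1.1328  1.2294] M [ 0.2437  0.1695 -0.1979] g 0.0135 q [-43.78    12.5066  31.412  122.3388  -8.8906  47.2598 -54.6391]
```

Request:
arm_command:
  travel:
    - [0,0,0]
    - [0,0,0]
    - [0,0,0]
  rot:
    - [0,0,-0.03]
    - [0,0,-0.05]
    - [0,0,-0.05]

```text
clock: 10.17
tcp_pos: [0.4489, 0.0904, 0.2187]
tcp_rot: [-180.0, -0.0, 45.2]
wrist_force: [0.1, 1.1, 0.7]
grip_width: 0.0137
```

```bash
python3 -c "
from h import *
rel()"
```

```text
t 10.17 pos [0.4489 0.0904 0.2187] rpy [-179.9901   -0.0323   45.1581] F [0.1152 1.1148 0.7227] M [ 0.2981  0.0991 -0.1499] g 0.0137 q [-43.3396  12.4627  30.8869 122.3224  -8.7122  47.2473 -51.9567]
```

Request:
arm_command:
  travel:
    - [0,0,0]
    - [0,0,0]
    - [0,0,0]
  rot:
    - [0,0,-0.03]
    - [0,0,-0.05]
    - [0,0,-0.05]

```text
clock: 10.42
tcp_pos: [0.4489, 0.0903, 0.2187]
tcp_rot: [-180.0, -0.0, 48.0]
wrist_force: [-0.1, 1.9, 0.7]
grip_width: 0.0132
```

```bash
python3 -c "
from h import *
rel()"
```

```text
t 10.42 pos [0.4489 0.0903 0.2187] rpy [-179.9992   -0.0278   48.0476] F [-0.0761  1.9454  0.7441] M [ 0.3329  0.0781 -0.2191] g 0.0132 q [-42.8952  12.4191  30.3589 122.3026  -8.5371  47.2343 -49.2595]
```

Request:
arm_command:
  travel:
    - [0,0,0]
    - [0,0,0]
    - [0,0,0]
  rot:
    - [0,0,-0.03]
    - [0,0,-0.05]
    - [0,0,-0.05]

```text
clock: 10.67
tcp_pos: [0.4489, 0.0902, 0.2187]
tcp_rot: [180.0, -0.0, 50.9]
wrist_force: [0.0, 1.1, 1.6]
grip_width: 0.0136
```

```bash
python3 -c "
from h import *
rel()"
```

```text
t 10.67 pos [0.4489 0.0902 0.2187] rpy [179.9964  -0.0243  50.915 ] F [0.0442 1.1241 1.5567] M [ 0.282   0.0251 -0.2   ] g 0.0136 q [-42.453   12.3742  29.8413 122.285   -8.3696  47.2247 -46.5709]
```

Request:
arm_command:
  travel:
    - [0,0,0]
    - [0,0,0]
    - [0,0,0]
  rot:
    - [0,0,-0.03]
    - [0,0,-0.05]
    - [0,0,-0.05]

```text
clock: 10.92
tcp_pos: [0.4489, 0.0902, 0.2187]
tcp_rot: [180.0, -0.0, 53.8]
wrist_force: [0.9, 2.0, 1.5]
grip_width: 0.013
```

```bash
python3 -c "
from h import *
rel()"
```

```text
t 10.92 pos [0.4489 0.0902 0.2187] rpy [179.9958  -0.02    53.7842] F [0.8634 1.9946 1.5246] M [ 0.3328  0.0436 -0.1677] g 0.013 q [-42.0172  12.3346  29.3253 122.266   -8.2091  47.2165 -43.881 ]
```

Handle is turned about 1.18 rad and still only shows drag. Continuing.

Request:
arm_command:
  travel:
    - [0,0,0]
    - [0,0,0]
    - [0,0,0]
  rot:
    - [0,0,-0.03]
    - [0,0,-0.05]
    - [0,0,-0.05]

```text
clock: 11.17
tcp_pos: [0.4489, 0.0902, 0.2187]
tcp_rot: [180.0, -0.0, 56.6]
wrist_force: [0.5, 2.0, 2.4]
grip_width: 0.0133
```

```bash
python3 -c "
from h import *
rel()"
```

```text
t 11.17 pos [0.4489 0.0902 0.2187] rpy [179.9948  -0.016   56.649 ] F [0.4509 1.9948 2.4143] M [ 0.2984 -0.0413 -0.1944] g 0.0133 q [-41.5825  12.2975  28.8125 122.2442  -8.0505  47.2101 -41.1924]
```

Request:
arm_command:
  travel:
    - [0,0,0]
    - [0,0,0]
    - [0,0,0]
  rot:
    - [0,0,-0.03]
    - [0,0,-0.04]
    - [0,0,-0.04]

```text
clock: 11.42
tcp_pos: [0.4488, 0.0902, 0.2187]
tcp_rot: [180.0, -0.0, 58.9]
wrist_force: [0.8, 1.5, 1.0]
grip_width: 0.0133
```

```bash
python3 -c "
from h import *
rel()"
```

```text
t 11.42 pos [0.4488 0.0902 0.2187] rpy [179.995   -0.0162  58.9104] F [0.769  1.5167 0.9815] M [ 0.3108 -0.0319 -0.1663] g 0.0133 q [-41.247   12.2655  28.4126 122.2306  -7.9292  47.2037 -39.07  ]
```

Request:
arm_command:
  travel:
    - [0,0,0]
    - [0,0,0]
    - [0,0,0]
  rot:
    - [0,0,-0.03]
    - [0,0,-0.04]
    - [0,0,-0.04]

```text
clock: 11.67
tcp_pos: [0.4488, 0.0902, 0.2187]
tcp_rot: [180.0, -0.0, 61.2]
wrist_force: [-0.3, 1.6, 1.6]
grip_width: 0.0132
```

```bash
python3 -c "
from h import *
rel()"
```

```text
t 11.67 pos [0.4488 0.0902 0.2187] rpy [179.9943  -0.0138  61.2002] F [-0.2579  1.6125  1.5944] M [ 0.2526 -0.0762 -0.2164] g 0.0132 q [-40.9022  12.2375  28.0067 122.2134  -7.8054  47.1985 -36.918 ]
```

Request:
arm_command:
  travel:
    - [0,0,0]
    - [0,0,0]
    - [0,0,0]
  rot:
    - [0,0,-0.03]
    - [0,0,-0.04]
    - [0,0,-0.04]

```text
clock: 11.92
tcp_pos: [0.4488, 0.0902, 0.2187]
tcp_rot: [180.0, -0.0, 63.5]
wrist_force: [0.2, 1.2, 1.2]
grip_width: 0.0133
```

```bash
python3 -c "
from h import *
rel()"
```

```text
t 11.92 pos [0.4488 0.0902 0.2187] rpy [180.      -0.0084  63.4902] F [0.2151 1.2086 1.1969] M [ 0.3002 -0.0569 -0.1593] g 0.0133 q [-40.5613  12.2093  27.6019 122.2005  -7.6835  47.197  -34.7667]
```

Request:
arm_command:
  travel:
    - [0,0,0]
    - [0,0,0]
    - [0,0,0]
  rot:
    - [0,0,-0.03]
    - [0,0,-0.04]
    - [0,0,-0.04]

```text
clock: 12.17
tcp_pos: [0.4488, 0.0901, 0.2186]
tcp_rot: [-180.0, -0.0, 65.8]
wrist_force: [1.0, 2.2, 1.7]
grip_width: 0.0135
```

```bash
python3 -c "
from h import *
rel();grab('wrist','w5')"
```

```text
t 12.17 pos [0.4488 0.0901 0.2186] rpy [-179.9988   -0.0048   65.7838] F [0.9689 2.154  1.7395] M [ 0.2443 -0.0934 -0.19  ] g 0.0135 q [-40.2212  12.1809  27.2008 122.1855  -7.5604  47.1941 -32.6103]
```

View pics/w5.png

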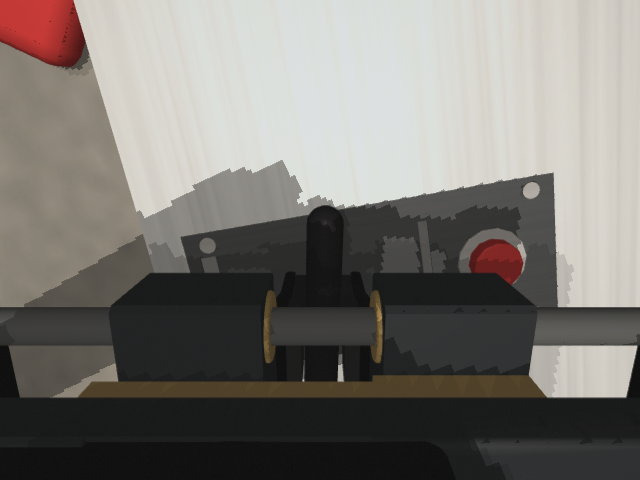

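The bar, seen at (325,210) pointing straight at the camera, turns with the gripper, so it isn't slipping. I've turned 1.39 rad and feel no stop yet. Continuing.

Request:
arm_command:
  travel:
    - [0,0,0]
    - [0,0,0]
    - [0,0,0]
  rot:
    - [0,0,-0.02]
    - [0,0,-0.04]
    - [0,0,-0.04]

```text
clock: 12.47
tcp_pos: [0.4488, 0.0902, 0.2186]
tcp_rot: [-180.0, -0.0, 68.2]
wrist_force: [-0.3, 0.9, 1.3]
grip_width: 0.0132
```

```bash
python3 -c "
from h import *
rel()"
```

```text
t 12.47 pos [0.4488 0.0902 0.2186] rpy [-179.9986   -0.0033   68.1708] F [-0.3398  0.9066  1.3104] M [ 0.3582 -0.0413 -0.1945] g 0.0132 q [-39.8702  12.1537  26.7837 122.17    -7.4356  47.1878 -30.3662]
```

Request:
arm_command:
  travel:
    - [0,0,0]
    - [0,0,0]
    - [0,0,0]
  rot:
    - [0,0,-0.02]
    - [0,0,-0.03]
    - [0,0,-0.03]

```text
clock: 12.72
tcp_pos: [0.4488, 0.0901, 0.2186]
tcp_rot: [-180.0, -0.0, 69.9]
wrist_force: [0.4, 1.5, 2.9]
grip_width: 0.0133
```

```bash
python3 -c "
from h import *
rel()"
```

```text
t 12.72 pos [0.4488 0.0901 0.2186] rpy [-179.9977   -0.0061   69.8634] F [0.3625 1.5447 2.9461] M [ 0.2951 -0.0034 -0.2189] g 0.0133 q [-39.6157  12.1333  26.4869 122.158   -7.3507  47.1844 -28.7681]
```

Request:
arm_command:
  travel:
    - [0,0,0]
    - [0,0,0]
    - [0,0,0]
  rot:
    - [0,0,-0.02]
    - [0,0,-0.03]
    - [0,0,-0.03]

```text
clock: 12.97
tcp_pos: [0.4488, 0.0902, 0.2186]
tcp_rot: [-180.0, -0.0, 71.6]
wrist_force: [0.3, 0.8, 1.8]
grip_width: 0.0134
```

```bash
python3 -c "
from h import *
rel()"
```

```text
t 12.97 pos [0.4488 0.0902 0.2186] rpy [-179.9935   -0.0098   71.5713] F [0.2894 0.7985 1.8216] M [ 0.3459  0.0051 -0.2851] g 0.0134 q [-39.3647  12.1155  26.1904 122.1445  -7.2709  47.1834 -27.1546]
```

Request:
arm_command:
  travel:
    - [0,0,0]
    - [0,0,0]
    - [0,0,0]
  rot:
    - [0,0,-0.01]
    - [0,0,-0.02]
    - [0,0,-0.02]

```text
clock: 13.22
tcp_pos: [0.4487, 0.0901, 0.2186]
tcp_rot: [-180.0, 0.0, 72.7]
wrist_force: [0.4, 2.4, 3.3]
grip_width: 0.0137
```

```bash
python3 -c "
from h import *
rel()"
```

```text
t 13.22 pos [0.4487 0.0901 0.2186] rpy [-179.9902    0.0058   72.724 ] F [0.4259 2.3954 3.303 ] M [ 0.2028 -0.0075 -0.2872] g 0.0137 q [-39.1995  12.1039  26.0026 122.1422  -7.1992  47.1857 -26.0692]
```

Request:
arm_command:
  travel:
    - [0,0,0]
    - [0,0,0]
    - [0,0,0]
  rot:
    - [0,0,-0.005]
    - [0,0,-0.01]
    - [0,0,-0.01]

```text
clock: 13.47
tcp_pos: [0.4488, 0.0901, 0.2186]
tcp_rot: [-180.0, -0.0, 73.3]
wrist_force: [-0.1, 1.8, 2.4]
grip_width: 0.0135
```

```bash
python3 -c "
from h import *
rel()"
```

```text
t 13.47 pos [0.4488 0.0901 0.2186] rpy [-179.9968   -0.0012   73.2743] F [-0.0806  1.8221  2.4295] M [ 0.2541 -0.0382 -0.3482] g 0.0135 q [-39.1189  12.0983  25.9071 122.1347  -7.1756  47.1789 -25.5484]
```

Request:
arm_command:
  travel:
    - [0,0,0]
    - [0,0,0]
    - [0,0,0]
  rot:
    - [0,0,-0.005]
    - [0,0,-0.01]
    - [0,0,-0.01]

```text
clock: 13.72
tcp_pos: [0.4488, 0.0901, 0.2186]
tcp_rot: [180.0, -0.0, 73.9]
wrist_force: [-0.3, 1.2, 3.1]
grip_width: 0.0141
```

```bash
python3 -c "
from h import *
rel()"
```

```text
t 13.72 pos [0.4488 0.0901 0.2186] rpy [180.      -0.0031  73.8518] F [-0.3146  1.1576  3.0543] M [ 0.1972  0.0186 -0.3304] g 0.0141 q [-39.0338  12.0918  25.8056 122.1304  -7.146   47.1744 -25.0057]
```

Request:
arm_command:
  travel:
    - [0,0,0]
    - [0,0,0]
    - [0,0,0]
    - [0,0,0]
  rot:
    - [0,0,0]
    - [0,0,-0.005]
    - [0,0,-0.01]
    - [0,0,-0.01]
  newtons: 25

```text
clock: 14.05
tcp_pos: [0.4488, 0.0902, 0.2186]
tcp_rot: [-180.0, -0.0, 74.4]
wrist_force: [0.6, 1.7, 2.7]
grip_width: 0.0133
```

```bash
python3 -c "
from h import *
rel()"
```

```text
t 14.05 pos [0.4488 0.0902 0.2186] rpy [-179.9991   -0.0132   74.4216] F [0.5927 1.674  2.7347] M [ 0.2567  0.0105 -0.5053] g 0.0133 q [-38.9525  12.0844  25.7025 122.1242  -7.1277  47.1728 -24.4684]
```

Request:
arm_command:
  travel:
    - [0,0,0]
    - [0,0,0]
    - [0,0,0]
  rot:
    - [0,0,-0.005]
    - [0,0,-0.01]
    - [0,0,-0.01]

```text
clock: 14.3
tcp_pos: [0.4488, 0.0902, 0.2187]
tcp_rot: [-180.0, -0.0, 75.0]
wrist_force: [-0.6, 1.9, 3.8]
grip_width: 0.0135
```

```bash
python3 -c "
from h import *
rel()
grab('wrist','w6')"
```

```text
t 14.3 pos [0.4488 0.0902 0.2187] rpy [-179.9985   -0.0099   74.9954] F [-0.6267  1.9172  3.7902] M [ 0.2082  0.0834 -0.5242] g 0.0135 q [-38.8681  12.0775  25.6064 122.1209  -7.0952  47.174  -23.9264]
```

View pics/w6.png

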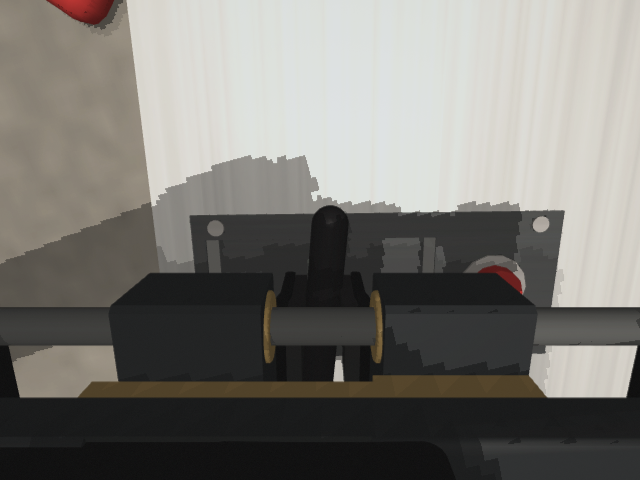

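At the stop: the moment climbs to 0.5 N m and the bar has slipped slightly in the pads, with its tip at u=331. Easing off, firming the grip, and computing the lift.

Request:
arm_command:
  travel:
    - [0,0,0]
    - [0,0,0]
    - [0,0,0]
    - [0,0,0]
    - [0,0,0]
  rot:
    - [0,0,0.01]
    - [0,0,0.02]
    - [0,0,0.03]
    - [0,0,0.03]
    - [0,0,0.03]

```text
clock: 14.77
tcp_pos: [0.4487, 0.0902, 0.2186]
tcp_rot: [-180.0, 0.0, 73.3]
wrist_force: [0.1, 1.9, 4.0]
grip_width: 0.0134
```

Request:
arm_command:
  travel:
    - [0,0,0]
    - [0,0,0]
    - [0,0,0]
    - [0,0,0]
  rot:
    - [0,0,0]
    - [0,0,0]
    - [0,0,0]
    - [0,0,0]
  newtons: 45

```text
clock: 15.1
tcp_pos: [0.4487, 0.0902, 0.2186]
tcp_rot: [-180.0, -0.0, 73.3]
wrist_force: [0.0, 0.5, 3.7]
grip_width: 0.0126
```

```bash
cat >> h.py <<'E'
YAW=np.radians(-13.8); EX=np.array([np.cos(YAW),np.sin(YAW),0]); EY=np.array([-np.sin(YAW),np.cos(YAW),0])
H=np.array([.4487,.0911,.12])+.25*EX
def lift(th0,ths,k=1.0):
    """bar now at lid angle th0; go to th (list), tool tilts k*(th-th0)"""
    s=robot.get_state(); M=R.from_euler('xyz',s['tcp_rot'],degrees=True); t=s['tcp_pos']
    B0=H+R.from_rotvec(EY*th0).apply(-.25*EX+np.array([0,0,.041]))
    tr=[];ro=[]
    for th in ths:
        Rb=R.from_rotvec(EY*(th-th0)); Rt=R.from_rotvec(EY*k*(th-th0))
        p=H+Rb.apply(B0-H)+Rt.apply(t-B0)
        tr.append([round(float(x),4) for x in M.inv().apply(p-t)]); ro.append([round(float(x),3) for x in (M.inv()*Rt*M).as_rotvec()])
    print(tr);print(ro)
E
python3 -c "
from h import *
rel()
lift(0,[.005,.01,.015,.02,.025,.03])"
```

```text
t 15.1 pos [0.4487 0.0902 0.2186] rpy [-179.9943   -0.0052   73.2673] F [0.0433 0.5289 3.6538] M [ 0.233   0.1286 -0.4595] g 0.0126 q [-39.1228  12.0964  25.903  122.1349  -7.1797  47.1804 -25.5605]
[[0.0, 0.0005, -0.0012], [0.0001, 0.001, -0.0025], [0.0001, 0.0015, -0.0037], [0.0001, 0.002, -0.005], [0.0001, 0.0025, -0.0062], [0.0002, 0.0031, -0.0074]]
[[0.005, -0.0, 0.0], [0.01, -0.001, 0.0], [0.015, -0.001, 0.0], [0.02, -0.001, 0.0], [0.025, -0.001, 0.0], [0.03, -0.002, 0.0]]
```

Request:
arm_command:
  travel:
    - [0,0,0]
    - [0,0,0]
    - [0,0,0]
    - [0,0,0]
  rot:
    - [0,0,0.015]
    - [0,0,0.03]
    - [0,0,0.03]
    - [0,0,0.03]

```text
clock: 15.43
tcp_pos: [0.4487, 0.0902, 0.2187]
tcp_rot: [-180.0, 0.0, 71.6]
wrist_force: [-0.8, 0.6, 4.0]
grip_width: 0.0127
```

```bash
python3 -c "
from h import *
rel()"
```

```text
t 15.43 pos [0.4487 0.0902 0.2187] rpy [-179.9978    0.0015   71.5662] F [-0.7894  0.6213  4.022 ] M [ 0.1825  0.2104 -0.2338] g 0.0127 q [-39.3836  12.1137  26.2059 122.1457  -7.2572  47.1868 -27.1726]
```

Request:
arm_command:
  travel:
    - [0,0.0005,-0.0012]
    - [0,0.001,-0.0025]
    - [0,0.001,-0.0025]
  rot:
    - [0.005,0,0.005]
    - [0.01,0,0.01]
    - [0.01,0,0.01]

```text
clock: 15.68
tcp_pos: [0.4491, 0.0899, 0.22]
tcp_rot: [-179.3, 0.1, 71.0]
wrist_force: [3.3, 2.6, -10.5]
grip_width: 0.0128
```

Request:
arm_command:
  travel:
    - [0,0.0005,-0.0012]
    - [0,0.001,-0.0025]
    - [0,0.001,-0.0025]
  rot:
    - [0.005,0,0]
    - [0.01,0,0]
    - [0.01,0,0]

```text
clock: 15.93
tcp_pos: [0.4502, 0.0896, 0.2233]
tcp_rot: [-178.7, 0.0, 71.0]
wrist_force: [1.4, 2.8, -10.7]
grip_width: 0.013
```

```bash
python3 -c "
from h import *
rel()"
```

```text
t 15.93 pos [0.4502 0.0896 0.2233] rpy [-178.7482    0.044    70.9848] F [  1.3815   2.8272 -10.6834] M [ 0.5375 -0.3351 -0.2053] g 0.013 q [-38.8789  12.3022  26.2724 121.1639  -7.9969  49.1382 -26.7868]
```

The lid is moving at about 11 N, so it's unlatched.

```bash
python3 -c "
from h import *
lift(.018,[.018+.022*i for i in range(1,13)])"
```

```text
[[0.0002, 0.0022, -0.0055], [0.0004, 0.0045, -0.0109], [0.0007, 0.007, -0.0163], [0.0009, 0.0095, -0.0216], [0.0011, 0.0122, -0.0269], [0.0014, 0.015, -0.0321], [0.0017, 0.0179, -0.0372], [0.002, 0.0209, -0.0423], [0.0023, 0.024, -0.0473], [0.0026, 0.0273, -0.0523], [0.0029, 0.0306, -0.0571], [0.0032, 0.0341, -0.0619]]
[[0.022, -0.002, 0.0], [0.044, -0.004, 0.0], [0.066, -0.006, 0.0], [0.088, -0.008, 0.0], [0.11, -0.01, 0.0], [0.131, -0.012, 0.0], [0.153, -0.014, 0.0], [0.175, -0.016, 0.0], [0.197, -0.018, 0.0], [0.219, -0.02, 0.0], [0.241, -0.022, 0.0], [0.263, -0.024, 0.0]]
```

Request:
arm_command:
  travel:
    - [0.0002,0.0022,-0.0055]
    - [0.0004,0.0045,-0.0109]
    - [0.0007,0.007,-0.0163]
    - [0.0009,0.0095,-0.0216]
    - [0.0011,0.0122,-0.0269]
    - [0.0014,0.015,-0.0321]
    - [0.0017,0.0179,-0.0372]
    - [0.002,0.0209,-0.0423]
    - [0.0023,0.024,-0.0473]
    - [0.0026,0.0273,-0.0523]
    - [0.0029,0.0306,-0.0571]
    - [0.0032,0.0341,-0.0619]
  rot:
    - [0.022,-0.002,0]
    - [0.044,-0.004,0]
    - [0.066,-0.006,0]
    - [0.088,-0.008,0]
    - [0.11,-0.01,0]
    - [0.131,-0.012,0]
    - [0.153,-0.014,0]
    - [0.175,-0.016,0]
    - [0.197,-0.018,0]
    - [0.219,-0.02,0]
    - [0.241,-0.022,0]
    - [0.263,-0.024,0]

```text
clock: 16.93
tcp_pos: [0.4844, 0.081, 0.2843]
tcp_rot: [-163.6, 1.4, 71.2]
wrist_force: [-1.1, 1.9, -11.0]
grip_width: 0.0128
```

```bash
python3 -c "
from h import *
rel()
s=robot.get_state();M=R.from_euler('xyz',s['tcp_rot'],degrees=True)
print(np.degrees(np.arccos(-M.as_matrix()[2,2])))
B=np.array(s['tcp_pos'])+M.as_matrix()[:,2]*.058; v=B-H; print('lid est',np.arctan2(v[2],-v@EX)-np.arctan2(.041,.25), np.hypot(v[2],v@EX))
lift(.28,[.28+.024*i for i in range(1,13)])"
```

```text
t 16.93 pos [0.4844 0.081  0.2843] rpy [-163.6021    1.419    71.2172] F [ -1.066    1.901  -11.0318] M [ 0.1088 -0.8709 -0.2839] g 0.0128 q [-32.4718  17.5574  26.8147 106.7848 -13.8509  73.7073 -18.8575]
16.457517914962676
lid est 0.27983188743952137 0.2538154886608961
[[0.0002, 0.0024, -0.006], [0.0005, 0.0049, -0.0119], [0.0007, 0.0076, -0.0178], [0.001, 0.0104, -0.0236], [0.0012, 0.0134, -0.0293], [0.0015, 0.0165, -0.035], [0.0018, 0.0197, -0.0406], [0.0021, 0.0231, -0.0461], [0.0025, 0.0266, -0.0515], [0.0028, 0.0302, -0.0568], [0.0031, 0.0339, -0.0621], [0.0035, 0.0378, -0.0672]]
[[0.024, -0.002, 0.0], [0.048, -0.004, 0.0], [0.072, -0.007, 0.0], [0.096, -0.009, 0.0], [0.12, -0.011, 0.0], [0.143, -0.013, 0.0], [0.167, -0.015, 0.0], [0.191, -0.017, 0.0], [0.215, -0.02, 0.0], [0.239, -0.022, 0.0], [0.263, -0.024, 0.0], [0.287, -0.026, 0.0]]
```

```bash
python3 -c "
from h import *
lift(.28,[.28+.024*i for i in range(1,13)],.75)"
```

```text
[[0.0002, 0.002, -0.006], [0.0004, 0.0042, -0.0119], [0.0006, 0.0066, -0.0178], [0.0008, 0.009, -0.0237], [0.0011, 0.0117, -0.0295], [0.0013, 0.0144, -0.0352], [0.0016, 0.0173, -0.0409], [0.0019, 0.0203, -0.0465], [0.0022, 0.0235, -0.052], [0.0025, 0.0268, -0.0575], [0.0028, 0.0302, -0.0629], [0.0031, 0.0337, -0.0682]]
[[0.018, -0.002, 0.0], [0.036, -0.003, 0.0], [0.054, -0.005, 0.0], [0.072, -0.007, 0.0], [0.09, -0.008, 0.0], [0.108, -0.01, 0.0], [0.125, -0.011, 0.0], [0.143, -0.013, 0.0], [0.161, -0.015, 0.0], [0.179, -0.016, 0.0], [0.197, -0.018, 0.0], [0.215, -0.02, 0.0]]
```

Request:
arm_command:
  travel:
    - [0.0002,0.002,-0.006]
    - [0.0004,0.0042,-0.0119]
    - [0.0006,0.0066,-0.0178]
    - [0.0008,0.009,-0.0237]
    - [0.0011,0.0117,-0.0295]
    - [0.0013,0.0144,-0.0352]
    - [0.0016,0.0173,-0.0409]
    - [0.0019,0.0203,-0.0465]
    - [0.0022,0.0235,-0.052]
    - [0.0025,0.0268,-0.0575]
    - [0.0028,0.0302,-0.0629]
    - [0.0031,0.0337,-0.0682]
  rot:
    - [0.018,-0.002,0.0]
    - [0.036,-0.003,0.0]
    - [0.054,-0.005,0.0]
    - [0.072,-0.007,0.0]
    - [0.09,-0.008,0.0]
    - [0.108,-0.01,0.0]
    - [0.125,-0.011,0.0]
    - [0.143,-0.013,0.0]
    - [0.161,-0.015,0.0]
    - [0.179,-0.016,0.0]
    - [0.197,-0.018,0.0]
    - [0.215,-0.02,0.0]

```text
clock: 17.93
tcp_pos: [0.5337, 0.0687, 0.3394]
tcp_rot: [-151.1, 2.6, 71.7]
wrist_force: [-4.3, 2.0, -10.8]
grip_width: 0.0125
```

```bash
python3 -c "
from h import *
rel()
s=robot.get_state();M=R.from_euler('xyz',s['tcp_rot'],degrees=True)
B=np.array(s['tcp_pos'])+M.as_matrix()[:,2]*.058; v=B-H; print('lid est',np.arctan2(v[2],-v@EX)-np.arctan2(.041,.25), np.hypot(v[2],v@EX))
lift(.56,[.56+.02*i for i in range(1,13)],.6)
grab('side','s7')"
```

```text
t 17.93 pos [0.5337 0.0687 0.3394] rpy [-151.0792    2.554    71.6822] F [ -4.2881   2.0115 -10.7888] M [-0.0133 -0.5759 -0.3543] g 0.0125 q [-26.4746  25.1506  27.1246  91.6381 -17.2234  94.7851 -14.7169]
lid est 0.5629908743997541 0.2542743458141447
[[0.0002, 0.0018, -0.0049], [0.0003, 0.0038, -0.0099], [0.0005, 0.0058, -0.0147], [0.0007, 0.0079, -0.0196], [0.0009, 0.0102, -0.0244], [0.0011, 0.0125, -0.0291], [0.0013, 0.0149, -0.0339], [0.0015, 0.0174, -0.0385], [0.0018, 0.02, -0.0432], [0.002, 0.0227, -0.0477], [0.0023, 0.0255, -0.0523], [0.0025, 0.0284, -0.0568]]
[[0.012, -0.001, -0.0], [0.024, -0.002, -0.0], [0.036, -0.003, -0.0], [0.048, -0.004, -0.0], [0.06, -0.005, -0.0], [0.072, -0.007, -0.0], [0.084, -0.008, -0.0], [0.096, -0.009, -0.0], [0.108, -0.01, -0.0], [0.12, -0.011, -0.0], [0.131, -0.012, -0.0], [0.143, -0.013, -0.0]]
```

View pics/s7.png

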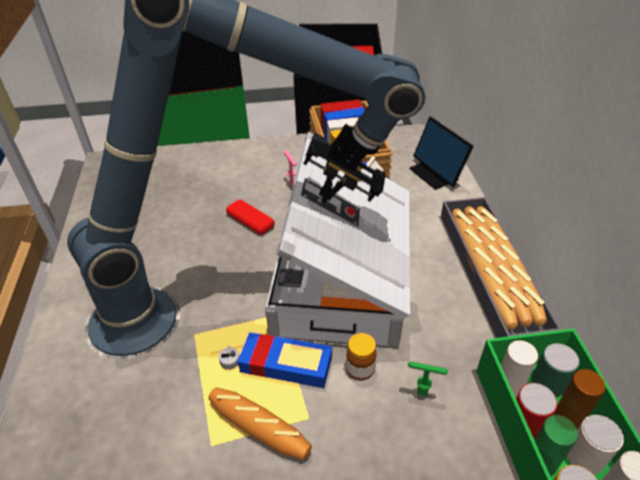

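The lid is lifting cleanly (about 0.56 rad) with the grip holding the bar. Last stretch.

Request:
arm_command:
  travel:
    - [0.0002,0.0018,-0.0049]
    - [0.0003,0.0038,-0.0099]
    - [0.0005,0.0058,-0.0147]
    - [0.0007,0.0079,-0.0196]
    - [0.0009,0.0102,-0.0244]
    - [0.0011,0.0125,-0.0291]
    - [0.0013,0.0149,-0.0339]
    - [0.0015,0.0174,-0.0385]
    - [0.0018,0.02,-0.0432]
    - [0.002,0.0227,-0.0477]
    - [0.0023,0.0255,-0.0523]
    - [0.0023,0.0255,-0.0523]
  rot:
    - [0.012,-0.001,0]
    - [0.024,-0.002,0]
    - [0.036,-0.003,0]
    - [0.048,-0.004,0]
    - [0.06,-0.005,0]
    - [0.072,-0.007,0]
    - [0.084,-0.008,0]
    - [0.096,-0.009,0]
    - [0.108,-0.01,0]
    - [0.12,-0.011,0]
    - [0.131,-0.012,0]
    - [0.131,-0.012,0]

```text
clock: 18.98
tcp_pos: [0.581, 0.0568, 0.3745]
tcp_rot: [-143.7, 3.1, 72.0]
wrist_force: [-5.6, 1.1, -6.9]
grip_width: 0.0132
```

```bash
python3 -c "
from h import *
rel()
s=robot.get_state();M=R.from_euler('xyz',s['tcp_rot'],degrees=True)
B=np.array(s['tcp_pos'])+M.as_matrix()[:,2]*.058; v=B-H; print('lid est',np.arctan2(v[2],-v@EX)-np.arctan2(.041,.25), np.hypot(v[2],v@EX))
n=R.from_rotvec(EY*.78).apply([0,0,1]); print('lid normal in tool',M.inv().apply(n))
grab('side','s8');crop('s8',345,200,160,5)"
```

```text
t 18.98 pos [0.581  0.0568 0.3745] rpy [-143.6876    3.1058   72.0117] F [-5.5691  1.1036 -6.9027] M [-0.1835  0.0529 -0.169 ] g 0.0132 q [-21.8551  31.7209  26.9564  79.2782 -19.337  108.5211 -13.0477]
lid est 0.7901310558178528 0.2549968970037851
lid normal in tool [ 0.0128  0.1432 -0.9896]
origin 265 140 scale 5
```

View pics/s8_c345_200.png

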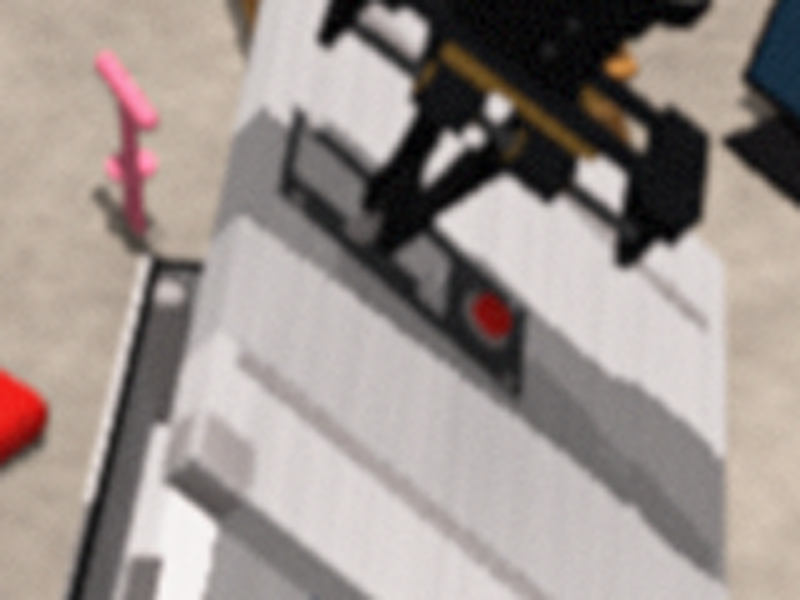

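Lid is at about 0.78 rad. Releasing, then backing out along the fingers.

Request:
arm_command:
  travel:
    - [0,0,0]
    - [0,0,0]
    - [0,0,0]
    - [0,0,0]
    - [0,0,0]
    - [0,0,-0.001]
  rot:
    - [0,0,0]
    - [0,0,0]
    - [0,0,0]
    - [0,0,0]
    - [0,0,0]
    - [0,0,0]
  grip: 0.036

```text
clock: 19.53
tcp_pos: [0.5821, 0.0569, 0.3758]
tcp_rot: [-144.0, 3.0, 72.0]
wrist_force: [-0.5, 0.1, -0.2]
grip_width: 0.0351
```

```bash
python3 -c "
from h import *
rel()
grab('wrist','w9')"
```

```text
t 19.53 pos [0.5821 0.0569 0.3758] rpy [-143.9818    2.9712   71.9893] F [-0.5028  0.0652 -0.1976] M [-0.307  -0.5729  0.0159] g 0.0351 q [-21.8571  31.643   26.9701  79.1324 -19.379  108.4177 -13.0612]
```

View pics/w9.png

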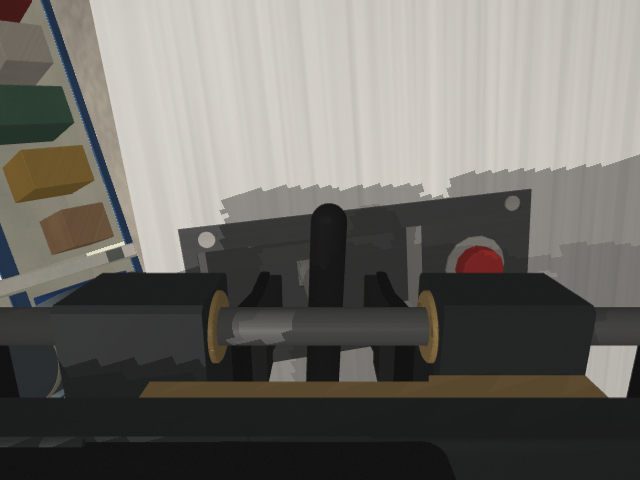

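The fingers are clear of the bar on both sides and the force is zero. Retreating along the fingers.

Request:
arm_command:
  travel:
    - [0,0,-0.004]
    - [0,0,-0.01]
    - [0,0,-0.018]
    - [0,0,-0.026]
    - [0,0,-0.035]
    - [0,0,-0.045]
    - [0,0,-0.055]
    - [0,0,-0.065]
    - [0,0,-0.075]
    - [0,0,-0.08]
    - [0,0,-0.08]
    - [0,0,-0.08]
  rot:
    - [0,0,0]
    - [0,0,0]
    - [0,0,0]
    - [0,0,0]
    - [0,0,0]
    - [0,0,0]
    - [0,0,0]
    - [0,0,0]
    - [0,0,0]
    - [0,0,0]
    - [0,0,0]
    - [0,0,0]

```text
clock: 20.58
tcp_pos: [0.6215, 0.0457, 0.4322]
tcp_rot: [-144.7, 2.4, 71.6]
wrist_force: [0.2, 0.0, 0.0]
grip_width: 0.0362
```

```bash
python3 -c "
from h import *
rel()
grab('side','s10');grab('top','t10');grab('wrist','w10')"
```

```text
t 20.58 pos [0.6215 0.0457 0.4322] rpy [-144.7158    2.4196   71.6168] F [0.2191 0.0134 0.0079] M [-0.2887 -0.6201 -0.0009] g 0.0362 q [  8.044   33.9446 -21.5212  65.7655  -4.5556 113.8266 -33.2604]
```

View pics/s10.png

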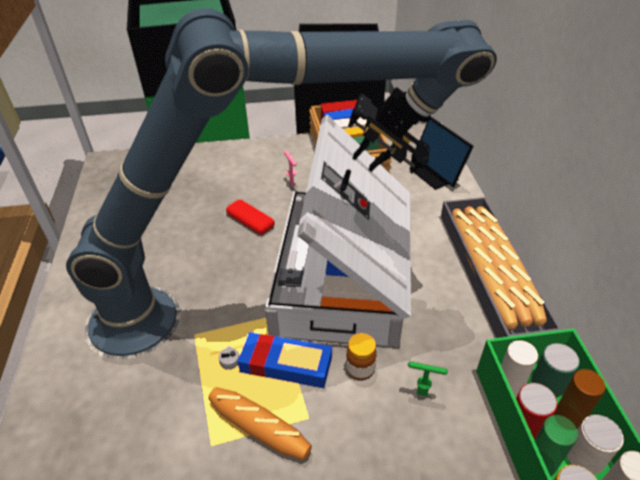

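View pics/t10.png

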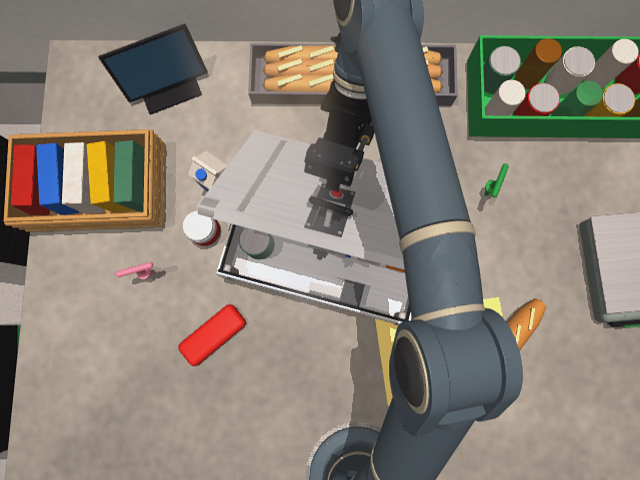

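View pics/w10.png

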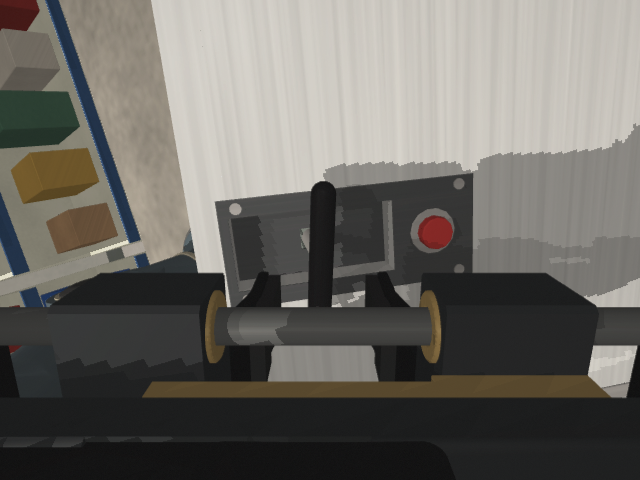

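```bash
python3 -c "
from h import *
rel(); print(robot.get_state()['qvel'])
grab('side','s11')
a=load('s10')['frame'].astype(int);b=load('s11')['frame'].astype(int);print((abs(a-b).max(2)>40).sum())
rel(); print(robot.get_state()['qvel'])
crop('s11',365,190,140,5)"
```

```text
t 20.73 pos [0.621  0.0464 0.4301] rpy [-144.5876    2.7145   71.6418] F [ 0.2055 -0.8237  0.1636] M [-0.2471 -0.5689 -0.0167] g 0.0362 q [  7.6709  33.957  -21.0283  65.9628  -4.5973 113.7963 -33.2247]
[-1.3151 -0.1421  0.9826  0.6032 -0.0564 -0.1659 -0.0344]
183
t 20.78 pos [0.6208 0.0469 0.43  ] rpy [-144.574     2.7416   71.6812] F [-0.8055 -0.1741  0.0499] M [-0.2509 -0.5426  0.0309] g 0.0358 q [  7.614   33.9553 -21.0025  65.9886  -4.5949 113.7926 -33.2263]
[-0.8958 -0.1745  0.1258  0.338   0.1217 -0.1558 -0.0713]
origin 295 137 scale 5
```

View pics/s11_c365_190.png

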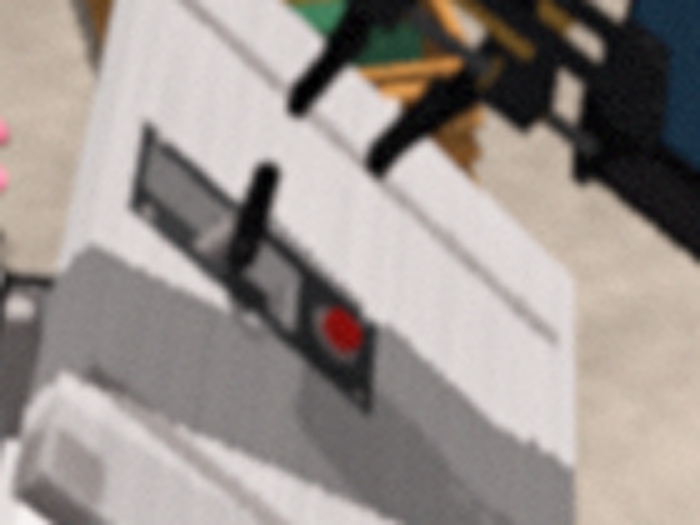

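```bash
python3 -c "
from h import *
s=load('s11');w=load('w10')
for n,a,b in [('btn',(363.1,202.1),(435,232)),('bartip',(295+268/5,137+170/5),(323,184))]:
  p=tri([(s,*a),(w,*b)]);v=p-H; print(n,p,np.subtract(proj(s,p),a),'elev',np.arctan2(v[2],-v@EX), np.hypot(v[2],v@EX))
print('btn shut elev',np.arctan2(.0295,.174),'bar shut',np.arctan2(.041,.25))
a=load('side0')['frame'].astype(int);b=s['frame'].astype(int)
for n,(u0,u1,v0,v1) in dict(pasta=(235,335,332,388),jar=(345,380,330,380),bag=(205,312,385,460),case=(224,276,198,236)).items():
  print(n,(abs(a-b).max(2)[v0:v1,u0:u1]>50).mean())
print(robot.get_state()['qvel'])"
```

```text
btn [0.5898 0.0553 0.2641] [0.2022 0.0936] elev 0.9438013963646482 0.1779563507323697
bartip [0.5615 0.1027 0.3234] [-0.1117 -0.099 ] elev 0.9572468215596072 0.24881233204618014
btn shut elev 0.1679432672518542 bar shut 0.16255296617752527
pasta 0.01660714285714286
jar 0.0005714285714285715
bag 0.0
case 0.0
[-0.8958 -0.1745  0.1258  0.338   0.1217 -0.1558 -0.0713]
```

Lid measures about 0.78 rad from both the button and the bar. The bar is out, the robot is clear and the bystanders haven't moved. Handing in.

```bash
python3 -c "
from h import *
print(robot.close_job()); rel()"
```

```text
the job is handed in; nothing more can be done
None
the job is handed in; nothing more can be done
```

The chest is open and handed in at about 21 s. The lid stands at about 0.78 rad with the T-handle still popped out and let go.

- **Button:** I pressed it with about 7 N until the handle popped out, which the side camera confirmed.
- **Handle:** I turned it about 1.5 rad counter-clockwise until the moment climbed to about 0.52 N m at the stop. That is close to the 0.55 N m limit. The bar slipped slightly in the pads there. I eased off before lifting.
- **Lid:** A small test pull took about 11 N and the lid moved, so I lifted it by the handle.

**Last checks:** The two-camera measurement gave 0.78 rad on the button and 0.79 rad on the bar. The wrist force was near zero, and the fingertips were about 55 mm from the bar. The pasta box, jam jar, baguette and glasses case looked unmoved in the side view. The tin looked unmoved in the top view, and the milk carton was only checked by eye there, partly hidden by the lid.

**Two things to note:**
- **Elbow swing:** During the final retreat the elbow swung round and joint 6 reached 113.83° against its 113.84° limit. It stayed in range in every reading and had settled at 113.79°.
- **Retreat distance:** The retreat went about 70 mm instead of the commanded 80 mm.

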